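# Fan copper plates on a drying tray and send it in

## Robot

A 6-joint arm with a two-finger parallel gripper is mounted at the origin on the work surface. World frame = base frame: x ahead of the robot, y to its left, z up, the work surface at z = 0. Lengths are in mm, angles in rad, forces in N, time in s.
With the tool pointing down it reaches from about 350 to 925 mm from the base axis. Payload 6.4 kg.
Tool frame: the origin (TCP) lies midway between the tips of the shut fingers; the grasp point (between the pads) lies 19 mm behind it; z points along the fingers, y is the direction in which the jaws open and shut (so a half turn about z gives the same grasp; the last joint's range is limited). The gripper opens to 85 mm and grips with 20 to 120 N. Pads are 22 mm wide; open, the fingers measure 114 mm over their backs; the gripper's body (76 mm by 85 mm) begins 54 mm behind the grasp point. The pads swing forward as they close: fully open they stand 13 mm farther back than shut.
Start: joints at [-1.387, 0.245, 1.558, -0, 1.339, -0.174], TCP at [227.645, -608.845, 231.29] pointing down, gripper open.
Joint ranges: [-3.13, 3.13], [-1.02, 2.26], [0.13, 2.54], [-0.95, 4.09], [0.21, 2.88], [-2.74, 2.74]. Speed limits (rad/s): [2.57, 2.57, 3.14, 3.14, 3.14, 3.14].

## Interface

Orientations are given as a rotation vector (axis times angle).
In Python, from workcell import telemetry, vision, job gives the robot as it stands.
- The arm moves only by the tool jog_arm, never from a script. Its argument "moves" is one flat list of numbers, 4 for each row, row after row: the shift along the tool's x, y, z in units of 40 mm (1.0 is 40 mm), then the turn about the tool's z in units of 5 degrees (1.0 is 5 degrees). A call has 1 to 12 rows; each row is the pose to reach, as a shift and turn from the pose measured when the call began, along the tool's axes at that moment; what a row does not reach only later rows make up. A row lasts 1/8 s, in which the tool goes at most 62.5 mm and 10.7 degrees, less where a joint would pass 70% of its speed; a pose out of reach is approached as far as the arm can. A call with a gripper value outside its range is refused whole. "grip" is the closure in counts, from 0 (fully open) to 255 (shut), set as the call begins (left out, the last holds). The fingers move at their own pace and stop on an object; the grip force is fixed at half the most. Time passes only in rows, so rows that repeat a pose let the fingers close. It gives the time, the measured TCP pose, the force and the opening at its end, in the units of the state.
- telemetry.sense(): the state, without advancing time (a new reading comes with each control period).
- vision.grab_frame(name): name is "side" or "top" or "wrist"; returns a dict with "img" (384x512x3 uint8, red, green, blue), "intrinsics" (3x3 intrinsics, pixels), "k1" (the pictures are not rectified: a ray, as slopes to the right and down, at radius r is drawn at 1 + k1 r^2 times it, then the intrinsics apply), "R" (3x3) and "t" (3): a world point X has camera coordinates R X + t; the wrist camera has in their place "mount" (4x4, takes a point from camera to tool coordinates, whose origin is the TCP and whose axes are the flange's). Camera axes: x right, y down, z forward; pixel columns grow to the right and rows downward; lengths in mm; the calibration is good to about 2 mm. A picture is of the moment at which its call begins: read the wrist's pose just before it. There is no depth.
- job.job_done(): hands the job in, once; it reports no verdict.
The state is a dict: "t": time; "qpos": joint angles; "joint_velocities": joint speeds; "joint_torque": joint torques, N m; "eef_pos": TCP position; "tool_rot": TCP orientation; "contact_force": force on the tool from outside, world axes, zero at the start; "ft_torque": the same for the moment, N m; "opening": opening from 0.0 (shut) to 1.0 (fully open).
Only numpy, scipy, OpenCV 4.12 (cv2) and the standard library are available. Lean on these libraries where they do the work, as an engineer would, in place of code of your own. Each camera call takes 0.05 s, during which the arm holds its last target. There are 200 camera calls.

## Task

Fan the three copper plates into a shingled row along the middle of the pulled-out drying tray, their 60 mm edges lengthways, from narrowest to widest: the narrowest leans with a little under half its length up on the step at the head end and its other end down on the tray floor, and each next one leans in the same way on the plate before. When the row is laid, and not before, draw the safety bolt fully back, then push the tray by its handle fully home under the hood with the row still in order. Leave the other things on the bench where they stand.

Things in the scene. Friction and masses are not known exactly. Their poses are not given: they have to be found in the camera images.
- plate1_center (a point): centre (half-way up) of the narrowest of three plain copper plates: 26 mm wide (its x), 60 mm long (its y), 6 mm thick (its z), about 83 g. It starts lying flat on the bench at any yaw.
- plate2_center (a point): centre (half-way up) of the middle-sized of three plain copper plates: 38 mm wide (its x), 60 mm long (its y), 6 mm thick (its z), about 122 g. It starts lying flat on the bench at any yaw.
- plate3_center (a point): centre (half-way up) of the widest of three plain copper plates: 50 mm wide (its x), 60 mm long (its y), 6 mm thick (its z), about 160 g. It starts lying flat on the bench at any yaw.
- tray_floor (a point): centre of the upper face of the floor of the sliding dark steel tray. x: across the tray, the way it slides in under the hood; y: along the tray to its head end (the taller end wall); z: up. The flat floor is 136 mm (x) by 222 mm (y) inside, 16 mm above the bench. Walls 4 mm thick rise 12 mm above the floor, the head wall 22 mm.
- hood_mouth (a point): middle of the front upper edge of the fixed low hood (clear roof, white sides) the tray slides under: 58 mm above the bench, 86 mm in +x from the pulled-out tray's centre; axes as tray_floor. The hood is 270 mm wide (y) and 140 mm deep; a white box 95 mm high stands at its back.
- step_edge (a point): middle of the upper edge of the bare aluminium step that fills the head end of the tray floor: the step is 6 mm high, runs the tray's full inside width and 40 mm from this edge (towards -y the plain floor) to the head wall. 71 mm from tray_floor in +y, 6 mm above it; axes as tray_floor.
- tray_handle (a point): middle of the black handle bar, upright above the tray's wall on the robot's side: bar 84 mm long (y), 10 mm thick (x), 12 mm high, its top 62 mm above the bench; it is carried by two posts 36 mm either side. 70 mm from tray_floor in -x, axes as tray_floor. Pushing it in +x slides the tray.
- tray (a joint): how far the tray has slid in under the hood, m: 0 pulled out (start), 0.12 against the stop, fully home. Slides with about 2 N; stays where it is left.
- bolt_knob (a point): middle of the gripping part of the upright knob of the safety bolt, on a low deck (16 mm above the bench) past the foot end of the tray: a steel pin 12 mm in diameter from 28 to 64 mm above the bench, this point 48 mm above it. Axes as tray_floor; the bolt withdraws in -y.
- bolt (a joint): how far the safety bolt has been withdrawn (in -y, away from the tray), m: 0 to 0.006 engaged, behind the tray, which then cannot slide in; 0.036 fully withdrawn. Slides with about 1.5 N; stays where it is left.
- crucible: bystander, leave it alone: small white porcelain crucible with its lid on, 38 mm wide, 46 mm high; origin at the centre of its underside
- burner: bystander, leave it alone: gas burner, blue round foot 84 mm across, steel tube 150 mm high; origin at the centre of its underside
- bottle: bystander, leave it alone: brown reagent bottle, 60 mm wide, 135 mm high; origin at the centre of its underside
- beaker: bystander, leave it alone: glass beaker, 72 mm wide, 95 mm high; origin at the centre of its underside
- weight: bystander, leave it alone: brass laboratory weight with a button top, 38 mm wide, 48 mm high; origin at the centre of its underside
- dish: bystander, leave it alone: shallow white porcelain dish, 68 mm wide, 22 mm high; origin at the centre of its underside
Not all that is in view belongs to the job. What is shaped like the part that bears plate1_center but purple is not meant.

How it is judged (in metres and radians):
On the way, in this order (a step that is already met when the one before it is completed fails the run):
1. all three plates lie released in the shingled row (as in the end condition) while the tray is still pulled out (under 8 mm) and bolted (bolt under 12 mm) (x of plate1_center in the frame of tray_floor between -0.014 and 0.014 m and z of plate1_center in the frame of tray_floor between 0 and 0.02 m and angle between the x axis of each of plate1_center, plate2_center, plate3_center and the x axis of tray_floor, either way round below 0.2 rad and x of plate2_center in the frame of tray_floor between -0.014 and 0.014 m and z of plate2_center in the frame of tray_floor between 0 and 0.02 m and x of plate3_center in the frame of tray_floor between -0.014 and 0.014 m and z of plate3_center in the frame of tray_floor between 0 and 0.02 m and y of plate1_center in the frame of step_edge between -0.024 and 0.002 m and angle between plate1_center's own z axis and vertical between 0.08 and 0.32 rad and angle between plate2_center's own z axis and vertical between 0.08 and 0.32 rad and angle between plate3_center's own z axis and vertical between 0.08 and 0.32 rad and distance between plate2_center and plate1_center between 0.024 and 0.05 m and distance between plate3_center and plate2_center between 0.024 and 0.05 m and distance between plate1_center and plate3_center above 0.052 m and y of plate3_center in the frame of step_edge below -0.05 m and contact force between the fingers and plate1 below 0.05 N and contact force between the fingers and plate2 below 0.05 N and contact force between the fingers and plate3 below 0.05 N and value of joint bolt below 0.012 m and value of joint tray below 0.008 m), for 0.2 s.
2. the bolt is drawn back (over 30 mm) while the tray is still out (under 20 mm) (value of joint bolt above 0.03 m and value of joint tray below 0.02 m), for 0.1 s.
3. the tray is home (over 115 mm) (value of joint tray above 0.115 m), for 0.2 s.
At the end, for the whole second after the job is handed in: Tray in >115 mm, bolt back >30 mm, all at rest. Plates in width order from the step, centres within 14 mm of the middle line, square to 0.2 rad, leaning 0.08-0.32 rad; first centre 24 mm beyond to 2 mm over the step edge, next ones each 24-50 mm on (first to third >52 mm, third >50 mm off the edge) (x of plate1_center in the frame of tray_floor between -0.014 and 0.014 m and z of plate1_center in the frame of tray_floor between 0 and 0.02 m and angle between the x axis of each of plate1_center, plate2_center, plate3_center and the x axis of tray_floor, either way round below 0.2 rad and x of plate2_center in the frame of tray_floor between -0.014 and 0.014 m and z of plate2_center in the frame of tray_floor between 0 and 0.02 m and x of plate3_center in the frame of tray_floor between -0.014 and 0.014 m and z of plate3_center in the frame of tray_floor between 0 and 0.02 m and y of plate1_center in the frame of step_edge between -0.024 and 0.002 m and angle between plate1_center's own z axis and vertical between 0.08 and 0.32 rad and angle between plate2_center's own z axis and vertical between 0.08 and 0.32 rad and angle between plate3_center's own z axis and vertical between 0.08 and 0.32 rad and distance between plate2_center and plate1_center between 0.024 and 0.05 m and distance between plate3_center and plate2_center between 0.024 and 0.05 m and distance between plate1_center and plate3_center above 0.052 m and y of plate3_center in the frame of step_edge below -0.05 m and value of joint tray above 0.115 m and value of joint bolt above 0.03 m and linear speed of each of plate1, plate2, plate3 below 0.01 m/s and velocity of joint tray below 0.01 m/s); the robot touches nothing.
It fails at once if a bystander is shifted over 25 mm (distance of any of crucible, burner, bottle, beaker, weight, dish from where it was at the start of the episode above 0.025 m).
It fails at once if a bystander is tipped over 0.4 rad (angle between any of crucible, burner, bottle, beaker, weight, dish's own z axis and vertical above 0.4 rad).
It also fails if it takes over 72 s, if anything falls off the work surface, if the arm or the gripper's body presses on something with over 40 N, if the wrist force passes 120 N, or if a joint passes its speed limit or range.

## Working session

There is one attempt and no reset: what is moved stays moved. The work goes in short steps, Python scripts to look and compute and a tool call to move; the robot and the scene stay as the last step left them, time stands still between calls to the robot, and variables do not carry over. Pictures are saved under pics/ and viewed, about 8 in all and at most 12, crops included, and the job is handed in when it is done.

Besides the shell and the picture viewer there is one more tool, called in YAML: its name, and indented under it one key for each argument. jog_arm: Moves the arm, as the interface text tells. Its arguments: {"type":"object","properties":{"moves":{"type":"array","items":{"type":"number"}},"grip":{"type":"number"}},"required":["moves"]}

```bash
ls; mkdir -p pics; python3 - <<'E'
from workcell import telemetry, vision
import cv2,pickle
print(telemetry.sense())
for n in ("top","side"):
    f=vision.grab_frame(n); pickle.dump(f,open(n+".pkl","wb"))
    cv2.imwrite(f"pics/{n}0.png",cv2.resize(f["img"][:,:,::-1],(800,600)))
    print(n,f["intrinsics"],f["k1"],f["R"],f["t"])
E
```

```text
pics
{'t': 0.0, 'qpos': array([-1.38711227e+00,  2.45789475e-01,  1.55905250e+00,  3.13341337e-05,
        1.33868042e+00, -1.74095853e-01]), 'joint_velocities': array([-8.80426286e-04,  4.16688733e-04,  5.95185485e-05,  1.49296771e-04,
        6.57532216e-04,  1.43278920e-03]), 'joint_torque': array([-9.61938749e-04, -4.29507995e+01, -3.26131046e+01, -1.08708291e-04,
        5.34178995e-03,  9.51418059e-06]), 'eef_pos': array([ 227.53739378, -608.26788814,  230.17536046]), 'tool_rot': array([-3.08956149e+00, -5.58652104e-01, -3.33355968e-05]), 'contact_force': array([ 0.01999046, -0.14314385, -0.23019733]), 'ft_torque': array([ 0.00156159, -0.00635205,  0.00291241]), 'opening': 1.0002066662158648}
top [[403.9524525    0.         250.73742159]
 [  0.         403.9524525  191.02348525]
 [  0.           0.           1.        ]] 0.0331117409767144 [[-2.28616211e-02 -9.99738350e-01 -7.60689410e-04]
 [-9.93541118e-01  2.28044838e-02 -1.11157552e-01]
 [ 1.11145815e-01 -1.78546564e-03 -9.93802505e-01]] [   9.04310302  526.90349152 1163.09787804]
side [[417.29320333   0.         256.0320758 ]
 [  0.         417.29320333 193.80420631]
 [  0.           0.           1.        ]] -0.0721013780867591 [[-0.81011155 -0.5860255  -0.01712863]
 [-0.29112235  0.42745852 -0.85587791]
 [ 0.50888805 -0.68837005 -0.51689421]] [453.15743935 200.19816018 986.15235395]
```

View pics/top0.png

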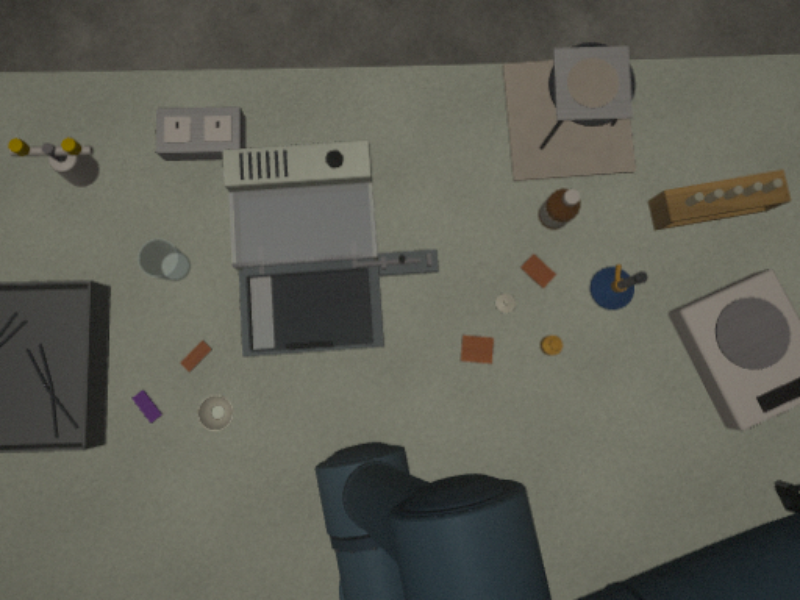

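View pics/side0.png

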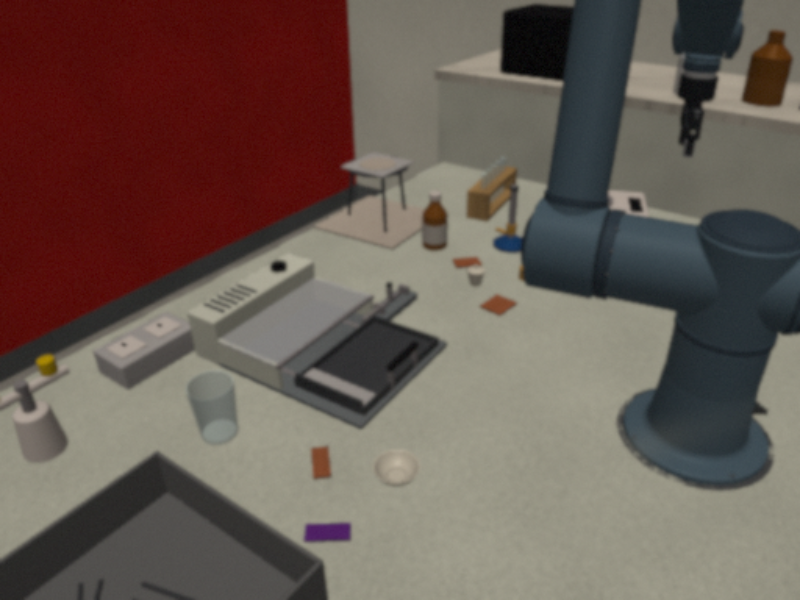

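The top view shows the plates at (196,356) narrow, (538,270) middle and (477,349) wide. The tray centre is near (313,310) with its step on the left (+y), the handle is at (310,345) and the bolt knob near (403,260). The side view agrees. Next I compute coarse positions.

```bash
cat > h.py <<'E'
import numpy as np, cv2
from scipy.spatial.transform import Rotation as Ro
from workcell import telemetry, vision
def frame(n):
    """grab; return img, and camera->world rotation and centre, K, k1"""
    s=telemetry.sense(); f=vision.grab_frame(n)
    if n=="wrist":
        T=np.eye(4); T[:3,:3]=Ro.from_rotvec(s["tool_rot"]).as_matrix(); T[:3,3]=s["eef_pos"]
        W=T@np.array(f["mount"]); f["C"]=W[:3,:3]; f["c"]=W[:3,3]
    else:
        R=np.array(f["R"]); f["C"]=R.T; f["c"]=-R.T@np.array(f["t"])
    return f
def cast(f,uv,z):
    """pixels onto plane z"""
    K=np.array(f["intrinsics"]); uv=np.atleast_2d(np.array(uv,float))
    d=np.c_[(uv[:,0]-K[0,2])/K[0,0],(uv[:,1]-K[1,2])/K[1,1]]
    D=np.array([f["k1"],0,0,0,0.])
    n=cv2.undistortPoints(uv[:,None],K,D)[:,0]
    r=(f["C"]@np.c_[n,np.ones(len(n))].T).T
    return f["c"]+r*((z-f["c"][2])/r[:,2])[:,None]
def rects(f,mask,z,amin):
    """contours of mask cast to z: centre, sizes, yaw (deg) of long side"""
    out=[]
    m=mask.astype(np.uint8)*255
    for c in cv2.findContours(m,cv2.RETR_EXTERNAL,cv2.CHAIN_APPROX_NONE)[0]:
        if cv2.contourArea(c)<amin: continue
        p=cast(f,c[:,0],z)[:,:2]
        (cx,cy),(w,h),a=cv2.minAreaRect(p.astype(np.float32))
        if w<h: w,h,a=h,w,a+90
        out.append((round(cx,1),round(cy,1),round(w,1),round(h,1),round((a+90)%180-90,1),c[:,0].mean(0).round()))
    return out
def copper(f):
    h=cv2.cvtColor(f["img"],cv2.COLOR_RGB2HSV)
    return ((h[...,0]<14)|(h[...,0]>174))&(h[...,1]>120)&(h[...,2]>60)
def move(target,yaw_deg=None):
    """jog units to reach world target (mm) and tool-x yaw"""
    s=telemetry.sense(); R=Ro.from_rotvec(s["tool_rot"]).as_matrix()
    d=R.T@(np.array(target)-s["eef_pos"])/40
    y=np.degrees(np.arctan2(R[1,0],R[0,0])); t=0
    if yaw_deg is not None: t=-((yaw_deg-y+180)%360-180)/5
    return d.round(3),round(t,2),s["eef_pos"].round(1),round(y,2),s["qpos"].round(2)
E
python3 - <<'E'
from h import *
f=frame("top")
for r in rects(f,copper(f),6,20): print(r)
im=f["img"]; g=im.min(2)
# tray corners / points from picture
P=lambda u,v,z:cast(f,[u*.64,v*.64],z)[0].round(0)
print("tray tl,tr,br,bl",P(240,268,28),P(378,264,28),P(383,346,28),P(246,356,28))
print("step",P(262,313,22),P(273,313,22),"handle",P(310,345,62),"knob",P(403,260,64))
w=vision.grab_frame("wrist"); print(w["mount"],w["intrinsics"],w["k1"])
print(move((0,0,0)))
E
```

```text
(429.2, 372.8, 55.4, 23.4, -45.2, array([125., 227.]))
(429.9, -162.6, 57.4, 46.5, 83.0, array([305., 223.]))
(577.2, -286.5, 57.5, 34.8, 42.6, array([344., 173.]))
tray tl,tr,br,bl [592. 284.  28.] [594.  22.  28.] [438.  15.  28.] [425. 272.  28.]
step [506. 243.  22.] [505. 223.  22.] handle [442. 148.  62.] knob [594. -25.  64.]
[[ 4.53322492e-04 -9.60954649e-01 -2.76705543e-01  7.00372856e+01]
 [ 9.99999320e-01  1.38195731e-04  1.15835176e-03 -2.74048125e-01]
 [-1.07488398e-03 -2.76705880e-01  9.60954058e-01 -1.42075372e+02]
 [ 0.00000000e+00  0.00000000e+00  0.00000000e+00  1.00000000e+00]] [[268.29670418   0.         256.84725059]
 [  0.         268.29670418 192.84695302]
 [  0.           0.           1.        ]] -0.042973309379076424
(array([-3.0000e-03, -1.6234e+01,  5.7840e+00]), 0, array([ 227.6, -608.5,  230.6]), np.float64(20.5), array([-1.39,  0.25,  1.56,  0.  ,  1.34, -0.17]))
```

```bash
python3 - <<'E'
from h import *
print(move((515,160,260),90))
print(move((400,-250,260),90))
E
```

```text
(array([ 13.459, -15.48 ,  -0.713]), np.float64(-13.9), array([ 227.6, -608.5,  230.6]), np.float64(20.5), array([-1.39,  0.25,  1.56,  0.  ,  1.34, -0.17]))
(array([ 7.176, -6.886, -0.725]), np.float64(-13.9), array([ 227.6, -608.5,  230.6]), np.float64(20.5), array([-1.39,  0.25,  1.56,  0.  ,  1.34, -0.17]))
```

jog_arm:
  moves: [7.2, -6.9, -0.7, -13.9, 7.2, -6.9, -0.7, -13.9, 7.2, -6.9, -0.7, -13.9, 7.2, -6.9, -0.7, -13.9, 7.2, -6.9, -0.7, -13.9, 7.2, -6.9, -0.7, -13.9, 13.46, -15.48, -0.7, -13.9, 13.46, -15.48, -0.7, -13.9, 13.46, -15.48, -0.7, -13.9, 13.46, -15.48, -0.7, -13.9, 13.46, -15.48, -0.7, -13.9, 13.46, -15.48, -0.7, -13.9]

```text
t: 1.7
eef_pos: [494.4, 90.6, 259.2]
tool_rot: [-2.221, -2.221, -0.002]
contact_force: [1.3, -0.3, -0.3]
opening: 0.997
```

jog_arm:
  moves: [1.7, 0.5, 0, 0, 1.7, 0.5, 0, 0, 1.7, 0.5, 0, 0, 1.7, 0.5, 0, 0]

```text
t: 2.2
eef_pos: [514.3, 157.3, 259.2]
tool_rot: [-2.223, -2.22, -0.001]
contact_force: [-0.6, -0.4, 0.3]
opening: 0.998
```

```bash
python3 - <<'E'
from h import *
import pickle
f=frame("wrist"); pickle.dump(f,open("w1.pkl","wb"))
cv2.imwrite("pics/w1.png",cv2.resize(f["img"][:,:,::-1],(800,600)))
print(move((0,0,0)))
E
```

```text
(array([ -3.958, -12.855,   6.474]), 0, array([514.4, 157.2, 259.3]), np.float64(89.89), array([ 0.09, -0.04,  1.82,  0.  ,  1.37,  0.09]))
```

View pics/w1.png

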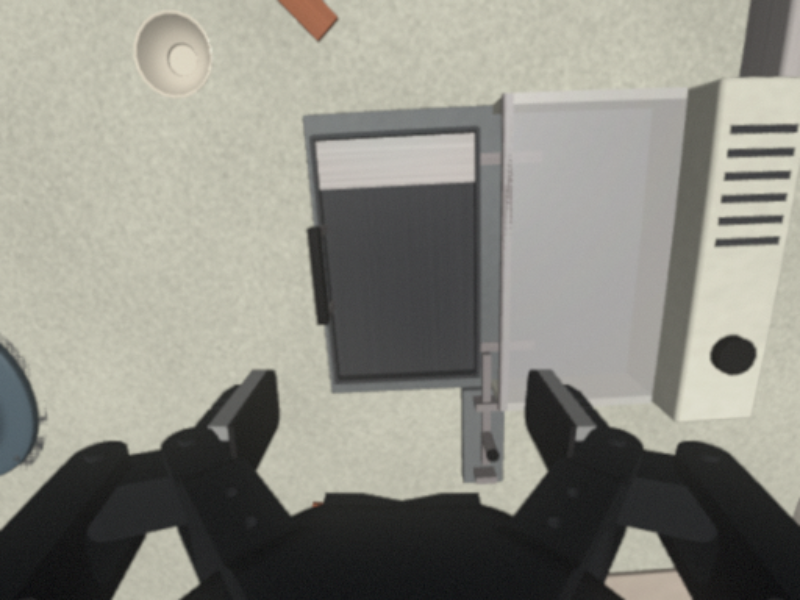

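The wrist view shows the step edge from (319,191) to (476,183), the floor's foot edge from (340,378) to (477,373), the handle at about (317,276) and the knob top at about (492,454).

```bash
python3 - <<'E'
from h import *
import pickle
f=pickle.load(open("w1.pkl","rb"))
P=lambda u,v,z:cast(f,[u*.64-.18,v*.64-.18],z)[0][:2].round(1)
g=f["img"].min(2)
roi=np.zeros(g.shape,bool); roi[80:125,195:308]=1
print("step",rects(f,(g>140)&roi,22,200))
dark=(g<95)&(cv2.cvtColor(f["img"],cv2.COLOR_RGB2HSV)[...,2]<95)
roi=np.zeros(g.shape,bool); roi[110:245,212:308]=1
print("floor",rects(f,dark&roi,16,1000), g[170,260],g[100,250],g[90,308])
print("edge",P(319,191,22),P(476,183,22))
print("headwall",P(316,140,22),P(474,134,22))
print("foot",P(340,378,16),P(477,373,16))
print("handle top ends",P(314,228,62),P(325,324,62))
print("knob top",P(492,454,64),"base",P(485,433,28))
print("hood edge",P(508,95,58),P(503,408,58))
E
```

```text
step [(509.2, 244.2, 135.1, 39.9, 2.9, array([253., 103.]))]
floor [(514.6, 132.3, 199.2, 147.9, -87.1, array([261., 179.]))] 70 188 123
edge [441.7 219.5] [579.4 226.1]
headwall [441.3 261.9] [576.  266.6]
foot [451.8  36.1] [590.2  41.4]
handle top ends [443.8 191.5] [448.5 109.9]
knob top [599.4 -19.5] base [599.7 -20.4]
hood edge [594.7 291. ] [607.9  26. ]
```

```bash
python3 - <<'E'
from h import *
print(move((429,373,130),135))
E
```

```text
(array([ 5.389, -2.145,  3.236]), np.float64(-9.02), array([514.4, 157.2, 259.3]), np.float64(89.89), array([ 0.09, -0.04,  1.82,  0.  ,  1.37,  0.09]))
```

jog_arm:
  moves: [5.39, -2.15, 1.5, -9.0, 5.39, -2.15, 1.5, -9.0, 5.39, -2.15, 3.24, -9.0, 5.39, -2.15, 3.24, -9.0, 5.39, -2.15, 3.24, -9.0, 5.39, -2.15, 3.24, -9.0, 5.39, -2.15, 3.24, -9.0, 5.39, -2.15, 3.24, -9.0]

```text
t: 3.25
eef_pos: [430.5, 372.5, 131.7]
tool_rot: [1.208, 2.898, 0.005]
contact_force: [0.0, -0.2, 0.1]
opening: 0.999
```

```bash
python3 - <<'E'
from h import *
f=frame("wrist")
cv2.imwrite("pics/w2.png",f["img"][:,:,::-1])
for r in rects(f,copper(f),6,300):
    print(r); 
    for z in (30,-0.,): print(z,move((r[0],r[1],z),r[4]), move((r[0],r[1],z),r[4]+180)[1])
E
```

```text
(430.2, 374.6, 57.6, 23.2, -44.6, array([258., 184.]))
30 (array([0.039, 0.027, 2.535]), np.float64(35.87), array([430.2, 372.5, 131.4]), np.float64(134.77), array([ 0.51,  0.17,  1.84,  0.  ,  1.13, -0.27])) -0.13
-0.0 (array([0.04 , 0.024, 3.285]), np.float64(35.87), array([430.2, 372.5, 131.4]), np.float64(134.77), array([ 0.51,  0.17,  1.84,  0.  ,  1.13, -0.27])) -0.13
```

jog_arm:
  moves: [0.04, 0.03, 2.5, -0.1, 0.04, 0.03, 2.5, -0.1, 0.04, 0.03, 3.24, -0.1, 0.04, 0.03, 3.24, -0.1, 0.04, 0.03, 3.24, -0.1, 0.04, 0.03, 3.24, -0.1]

```text
t: 4.05
eef_pos: [431.8, 375.4, 3.8]
tool_rot: [1.194, 2.901, 0.009]
contact_force: [-0.5, 0.1, -0.8]
opening: 1.002
```

jog_arm:
  moves: [0, 0, 0, 0, 0, 0, 0, 0, 0, 0, 0, 0, 0, 0, 0, 0, 0, 0, 0, 0, 0, 0, 0, 0, 0, 0, 0, 0]
  grip: 255

```text
t: 4.92
eef_pos: [431.9, 375.5, 4.3]
tool_rot: [1.194, 2.902, 0.009]
contact_force: [-1.6, -0.7, 5.4]
opening: 0.26
```

```bash
python3 - <<'E'
from h import *
print(move((511.1,214.6,80),92.95),telemetry.sense()["opening"])
E
```

```text
(array([-4.242, -1.451, -1.895]), np.float64(8.46), array([431.9, 375.5,   4.3]), np.float64(135.27), array([ 0.52,  0.38,  1.86,  0.  ,  0.89, -0.27])) 0.2598674953254953
```

jog_arm:
  moves: [0, 0, -1.0, 0, 0, 0, -1.9, 0, -4.24, -1.45, -1.9, 8.46, -4.24, -1.45, -1.9, 8.46, -4.24, -1.45, -1.9, 8.46, -4.24, -1.45, -1.9, 8.46, -4.24, -1.45, -1.9, 8.46, -4.24, -1.45, -1.9, 8.46, -4.24, -1.45, -1.9, 8.46, -4.24, -1.45, -1.9, 8.46]

```text
t: 6.18
eef_pos: [510.8, 215.2, 80.1]
tool_rot: [2.16, 2.279, 0.01]
contact_force: [-0.3, 0.8, -0.8]
opening: 0.259
```

```bash
python3 - <<'E'
from h import *
f=frame("wrist")
cv2.imwrite("pics/w3.png",f["img"][:,:,::-1])
s=telemetry.sense()
print(move((511.1,214.6,29),92.95),s["opening"])
for r in rects(f,copper(f),s["eef_pos"][2]+3,300): print(r)
E
```

```text
(array([-0.017, -0.003,  1.28 ]), np.float64(0.02), array([510.9, 215.1,  80.2]), np.float64(93.04), array([0.19, 0.21, 1.9 , 0.  , 1.02, 0.14])) 0.2575349459573165
(510.4, 216.2, 58.3, 25.7, -87.0, array([257., 239.]))
```

View pics/w3.png

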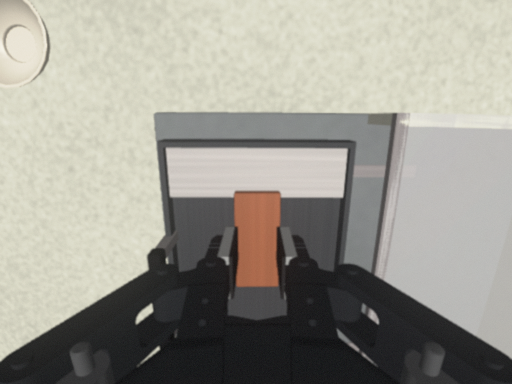

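The plate is held flat and square; its head end is at (257,192) in the frame, just past the step edge.

jog_arm:
  moves: [-0.05, 0, 0.9, 0, -0.05, 0, 1.32, 0, -0.05, 0, 1.32, 0, -0.05, 0, 1.32, 0, -0.05, 0, 1.32, 0]

```text
t: 6.85
eef_pos: [511.5, 213.4, 27.7]
tool_rot: [2.16, 2.278, 0.011]
contact_force: [-0.1, -0.5, -1.3]
opening: 0.256
```

jog_arm:
  moves: [0, 0, 0, 0, 0, 0, 0, 0, 0, 0, 0, 0, 0, 0, 0, 0, 0, 0, -1.0, 0, 0, 0, -2.0, 0, 0, 0, -3.5, 0, 0, 0, -3.5, 0, 0, 0, -3.5, 0]
  grip: 130

```text
t: 7.98
eef_pos: [510.3, 212.8, 167.4]
tool_rot: [2.16, 2.278, 0.011]
contact_force: [-0.8, 1.5, -0.5]
opening: 0.491
```

```bash
python3 - <<'E'
from h import *
f=frame("wrist")
cv2.imwrite("pics/w4.png",f["img"][:,:,::-1])
for r in rects(f,copper(f),25,300):
    print(r); d=np.array(r[:2])-[510.6,223.6]; a=np.radians(2.95); print("x",d@[np.cos(a),np.sin(a)],"y",d@[-np.sin(a),np.cos(a)])
print(move((577,-286,130),42.6),move((520,-60,200),42.6))
E
```

```text
(511.3, 212.6, 55.1, 24.6, -87.0, array([257., 182.]))
x 0.13296323304908342 y -11.02144821603119
(array([-12.542,   1.013,   0.875]), np.float64(10.09), array([509.7, 212.7, 166.3]), np.float64(93.05), array([0.19, 0.08, 1.86, 0.  , 1.19, 0.13])) (array([-6.819, -0.102, -0.863]), np.float64(10.09), array([509.7, 212.7, 166.3]), np.float64(93.05), array([0.19, 0.08, 1.86, 0.  , 1.19, 0.13]))
```

View pics/w4.png

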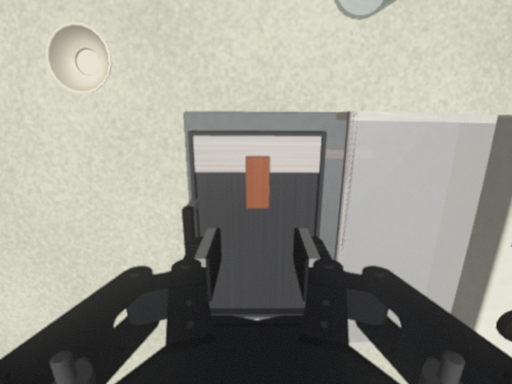

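Plate 1 spans (257,156)–(257,208) across the step edge at row 172, centred. Next I get bystander clearances for plate 2.

```bash
python3 - <<'E'
from h import *
import pickle
f=pickle.load(open("top.pkl","rb")); f["C"]=f["R"].T; f["c"]=-f["R"].T@f["t"]
P=lambda u,v,z:cast(f,[u*.64-.18,v*.64-.18],z)[0][:2].round(0)
print("bottle base",P(553,213,0),"cap",P(572,197,135),"burner",P(612,288,8),"crucible top",P(505,302,46),"weight",P(551,344,48),"stand",P(592,85,0))
print("burner top", P(640,278,150))
E
```

```text
bottle base [ 692. -322.] cap [ 687. -321.] burner [ 540. -425.] crucible top [ 514. -213.] weight [ 434. -294.] stand [ 951. -412.]
burner top [ 539. -424.]
```

jog_arm:
  moves: [-3.5, 0, -0.9, 5, -6.8, -0.1, -0.9, 10.1, -12.54, 1.0, 0.2, 10.1, -12.54, 1.0, 0.2, 10.1, -12.54, 1.0, 0.2, 10.1, -12.54, 1.0, 0.2, 10.1, -12.54, 1.0, 0.2, 10.1, -12.54, 1.0, 0.2, 10.1, -12.54, 1.0, 0.2, 10.1, -12.54, 1.0, 0.2, 10.1, -12.54, 1.0, 0.88, 10.1, -12.54, 1.0, 0.88, 10.1]
  grip: 80

```text
t: 9.52
eef_pos: [574.8, -283.0, 126.8]
tool_rot: [-2.92, -1.14, -0.003]
contact_force: [-0.5, -0.5, -0.3]
opening: 0.683
```

```bash
python3 - <<'E'
from h import *
f=frame("wrist")
cv2.imwrite("pics/w5.png",f["img"][:,:,::-1])
for r in rects(f,copper(f),6,300): print(r, move((r[0],r[1],0),r[4]), move((r[0],r[1],0),r[4]+180)[1])
E
```

```text
(432.8, -163.2, 57.8, 48.7, 83.7, array([ 84., 208.])) (array([-0.601, -4.628,  3.224]), np.float64(-8.21), array([ 575.7, -283.8,  128.5]), np.float64(42.65), array([-0.64,  0.33,  1.65,  0.01,  1.16,  0.19])) 27.79
(579.8, -285.9, 57.5, 35.4, 45.2, array([263., 185.])) (array([0.024, 0.118, 3.212]), np.float64(-0.51), array([ 575.7, -283.8,  128.5]), np.float64(42.65), array([-0.64,  0.33,  1.65,  0.01,  1.16,  0.19])) 35.49
(709.8, -347.8, 80.4, 79.8, -51.7, array([398., 134.])) (array([1.365, 3.458, 3.208]), np.float64(18.87), array([ 575.7, -283.8,  128.5]), np.float64(42.65), array([-0.64,  0.33,  1.65,  0.01,  1.16,  0.19])) -17.13
```

jog_arm:
  moves: [0.02, 0.12, 2.5, -0.5, 0.02, 0.12, 2.5, -0.5, 0.02, 0.12, 3.2, -0.5, 0.02, 0.12, 3.2, -0.5, 0.02, 0.12, 3.2, -0.5, 0.02, 0.12, 3.2, -0.5]

```text
t: 10.32
eef_pos: [581.1, -286.9, 2.9]
tool_rot: [-2.9, -1.206, -0.008]
contact_force: [0.3, 0.8, 0.8]
opening: 0.687
```

jog_arm:
  moves: [0, 0, 0, 0, 0, 0, 0, 0, 0, 0, 0, 0, 0, 0, 0, 0, 0, 0, 0, 0, 0, 0, 0, 0]
  grip: 255

```text
t: 11.08
eef_pos: [582.7, -287.8, 6.1]
tool_rot: [2.899, 1.206, 0.011]
contact_force: [-2.5, 2.3, 11.1]
opening: -0.001
```

```bash
python3 - <<'E'
from h import *
print(move((513.0,176.7,90),92.95),telemetry.sense()["opening"])
E
```

```text
(array([ 7.019, -9.414, -2.097]), np.float64(-9.56), array([ 582.7, -287.8,    6.1]), np.float64(45.17), array([-0.63,  0.52,  1.66,  0.01,  0.96,  0.14])) -0.001277294392839226
```

The fingers closed over the top of plate 2, so the pads stand farther back at this width. I lift, open, look again and go lower.

jog_arm:
  moves: [0, 0, -0.8, 0, 0, 0, -1.8, 0, 0, 0, -2.5, 0, 0, 0, -2.5, 0, 0, 0, -2.5, 0, 0, 0, -2.5, 0]
  grip: 95

```text
t: 11.82
eef_pos: [581.1, -287.3, 104.2]
tool_rot: [-2.9, -1.206, -0.009]
contact_force: [0.1, -0.0, -0.5]
opening: 0.627
```

```bash
python3 - <<'E'
from h import *
f=frame("wrist")
cv2.imwrite("pics/w6.png",f["img"][:,:,::-1])
for r in rects(f,copper(f),6,300): print(r, move((r[0],r[1],-2),r[4]), move((r[0],r[1],-2),r[4]+180)[1])
# fingertip heights: none; opening
print(telemetry.sense()["opening"])
E
```

```text
(432.8, -163.4, 57.6, 48.8, 83.6, array([ 59., 210.])) (array([-0.433, -4.819,  2.648]), np.float64(-7.69), array([ 581.2, -287.3,  104.3]), np.float64(45.17), array([-0.64,  0.37,  1.64,  0.01,  1.12,  0.14])) 28.31
(580.8, -286.4, 56.3, 35.4, 45.1, array([256., 193.])) (array([-0.005, -0.027,  2.658]), np.float64(0.01), array([ 581.2, -287.3,  104.3]), np.float64(45.17), array([-0.64,  0.37,  1.64,  0.01,  1.12,  0.14])) -35.99
(712.4, -351.6, 87.0, 82.6, -54.8, array([409., 143.])) (array([1.158, 3.455, 2.67 ]), np.float64(19.99), array([ 581.2, -287.3,  104.3]), np.float64(45.17), array([-0.64,  0.37,  1.64,  0.01,  1.12,  0.14])) -16.01
0.6240301309412737
```

View pics/w6.png

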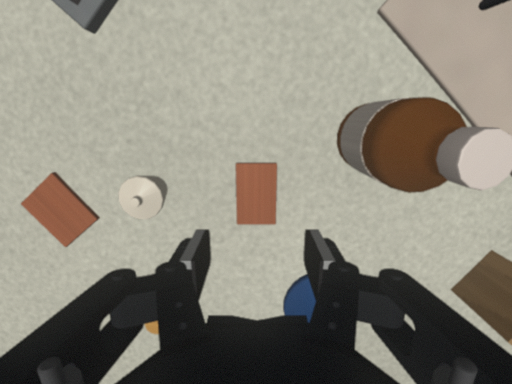

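Plate 2 is undisturbed at (256,193), centred between the fingers. I go lower with a narrower opening.

jog_arm:
  moves: [0, -0.02, 1.8, 0, 0, -0.02, 2.4, 0, 0, -0.02, 2.66, 0, 0, -0.02, 2.66, 0, 0, -0.02, 2.66, 0, 0, -0.02, 2.66, 0]
  grip: 110

```text
t: 12.62
eef_pos: [581.2, -286.5, -2.0]
tool_rot: [-2.9, -1.206, -0.009]
contact_force: [0.8, 0.6, -0.8]
opening: 0.57
```

jog_arm:
  moves: [0, 0, 0, 0, 0, 0, 0, 0, 0, 0, 0, 0, 0, 0, 0, 0, 0, 0, 0, 0, 0, 0, 0, 0]
  grip: 255

```text
t: 13.38
eef_pos: [581.8, -286.9, -0.8]
tool_rot: [2.901, 1.207, 0.01]
contact_force: [-1.3, 0.8, 6.4]
opening: 0.416
```

```bash
python3 - <<'E'
from h import *
print(move((513.0,176.7,90),92.95),telemetry.sense()["opening"])
E
```

```text
(array([ 7.02 , -9.385, -2.252]), np.float64(-9.56), array([ 581.8, -286.9,   -0.8]), np.float64(45.17), array([-0.63,  0.53,  1.66,  0.01,  0.95,  0.14])) 0.4160855244963194
```

jog_arm:
  moves: [0, 0, -1.2, 0, 0, 0, -2.3, 0, 7.02, -9.39, -2.3, -9.56, 7.02, -9.39, -2.3, -9.56, 7.02, -9.39, -2.3, -9.56, 7.02, -9.39, -2.3, -9.56, 7.02, -9.39, -2.3, -9.56, 7.02, -9.39, -2.3, -9.56, 7.02, -9.39, -2.3, -9.56, 7.02, -9.39, -2.3, -9.56, 7.02, -9.39, -2.3, -9.56, 7.02, -9.39, -2.3, -9.56]

```text
t: 14.88
eef_pos: [512.8, 176.3, 91.7]
tool_rot: [2.161, 2.276, 0.008]
contact_force: [-0.5, -0.3, -0.5]
opening: 0.416
```

```bash
python3 - <<'E'
from h import *
f=frame("wrist")
cv2.imwrite("pics/w7.png",f["img"][:,:,::-1])
s=telemetry.sense()
print(move((513.,176.7,26),92.95),s["opening"])
for r in rects(f,copper(f),s["eef_pos"][2]+7,300): print(r)
E
```

```text
(array([ 0.016, -0.007,  1.643]), np.float64(-0.01), array([512.9, 175.9,  91.7]), np.float64(92.91), array([0.12, 0.17, 1.93, 0.  , 1.04, 0.07])) 0.4189207575823694
(511.5, 195.0, 96.5, 38.5, -87.3, array([257., 212.]))
```

jog_arm:
  moves: [0.0, 0, 1.2, 0, 0.0, 0, 1.64, 0, 0.0, 0, 1.64, 0, 0.0, 0, 1.64, 0, 0.0, 0, 1.64, 0]

```text
t: 15.55
eef_pos: [514.3, 176.2, 27.4]
tool_rot: [2.161, 2.274, 0.011]
contact_force: [0.1, -0.2, -2.0]
opening: 0.42
```

jog_arm:
  moves: [0, 0, 0, 0, 0, 0, 0, 0, 0, 0, 0, 0, 0, 0, 0, 0, 0, 0, -1.0, 0, 0, 0, -2.0, 0, 0, 0, -3.5, 0, 0, 0, -3.5, 0, 0, 0, -3.5, 0]
  grip: 95

```text
t: 16.68
eef_pos: [512.9, 175.8, 167.0]
tool_rot: [2.162, 2.274, 0.011]
contact_force: [-0.6, 0.5, -0.8]
opening: 0.626
```

```bash
python3 - <<'E'
from h import *
f=frame("wrist")
cv2.imwrite("pics/w8.png",f["img"][:,:,::-1])
for r in rects(f,copper(f),25,300):
    print(r); d=np.array(r[:2])-[510.6,223.6]; a=np.radians(2.95); print("x",d@[np.cos(a),np.sin(a)],"y",d@[-np.sin(a),np.cos(a)])
print(move((432.8,-163.3,130),83.7))
E
```

```text
(513.1, 194.6, 93.3, 37.2, -87.2, array([257., 166.]))
x 1.0042175006660772 y -29.090231130249826
(array([-8.366, -2.418,  0.871]), np.float64(1.84), array([512.2, 175.7, 166. ]), np.float64(92.91), array([0.12, 0.06, 1.89, 0.  , 1.19, 0.07]))
```

View pics/w8.png

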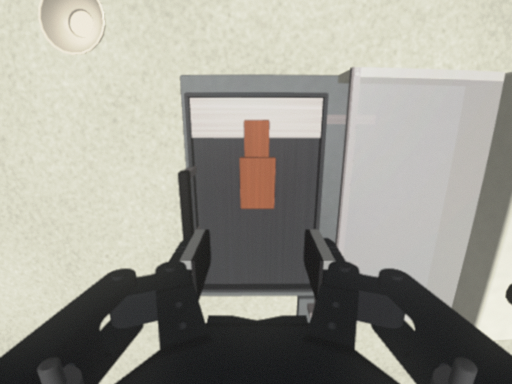

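Plate 1 (rows 121–157) and plate 2 (158–208) lie shingled and centred. Plate 3 is next.

jog_arm:
  moves: [-8.37, -2.42, -0.3, 1.84, -8.37, -2.42, -0.3, 1.84, -8.37, -2.42, -0.3, 1.84, -8.37, -2.42, -0.3, 1.84, -8.37, -2.42, 0.8, 1.84, -8.37, -2.42, 1.3, 1.84, -8.37, -2.42, 1.3, 1.84, -8.37, -2.42, 1.3, 1.84, -8.37, -2.42, 1.3, 1.84, -8.37, -2.42, 1.3, 1.84]
  grip: 60

```text
t: 17.98
eef_pos: [433.5, -162.9, 113.6]
tool_rot: [2.335, 2.096, 0.009]
contact_force: [0.7, -0.6, 0.5]
opening: 0.762
```

```bash
python3 - <<'E'
from h import *
f=frame("wrist")
cv2.imwrite("pics/w9.png",f["img"][:,:,::-1])
for r in rects(f,copper(f),6,300): print(r, move((r[0],r[1],-2.5),r[4]))
print(telemetry.sense()["opening"])
E
```

```text
(431.2, -161.6, 57.2, 47.4, 83.8, array([254., 189.])) (array([ 0.021, -0.078,  2.899]), np.float64(-0.0), array([ 433.4, -162.9,  113.5]), np.float64(83.79), array([-0.61, -0.06,  2.12,  0.01,  1.08, -0.5 ]))
0.7614639795907667
```

jog_arm:
  moves: [0.02, -0.07, 1.9, 0, 0.02, -0.07, 2.6, 0, 0.02, -0.07, 2.91, 0, 0.02, -0.07, 2.91, 0, 0.02, -0.07, 2.91, 0, 0.02, -0.07, 2.91, 0]
  grip: 77

```text
t: 18.77
eef_pos: [432.4, -162.2, -1.8]
tool_rot: [2.334, 2.094, 0.01]
contact_force: [-0.7, 0.9, 0.7]
opening: 0.698
```

jog_arm:
  moves: [0, 0, 0, 0, 0, 0, 0, 0, 0, 0, 0, 0, 0, 0, 0, 0, 0, 0, 0, 0, 0, 0, 0, 0]
  grip: 255

```text
t: 19.52
eef_pos: [433.0, -162.6, -0.9]
tool_rot: [2.333, 2.094, 0.011]
contact_force: [-1.2, 0.7, 5.9]
opening: 0.557
```

```bash
python3 - <<'E'
from h import *
print(move((514.9,140.7,90),92.95),telemetry.sense()["opening"])
E
```

```text
(array([ 7.76 ,  1.24 , -2.258]), np.float64(-1.83), array([ 433. , -162.6,   -0.9]), np.float64(83.81), array([-0.61,  0.17,  2.14,  0.01,  0.82, -0.5 ])) 0.5565725996792117
```

Gripped. Plate centre lies about 1 mm ahead of the TCP along the tool x axis.

jog_arm:
  moves: [0, 0, -1.2, 0, 0, 0, -2.3, 0, 7.75, 1.24, -2.3, -1.83, 7.75, 1.24, -2.3, -1.83, 7.75, 1.24, -2.3, -1.83, 7.75, 1.24, -2.3, -1.83, 7.75, 1.24, -2.3, -1.83, 7.75, 1.24, -2.3, -1.83, 7.75, 1.24, -2.3, -1.83, 7.75, 1.24, -2.3, -1.83]

```text
t: 20.78
eef_pos: [514.4, 139.1, 91.3]
tool_rot: [2.161, 2.271, 0.009]
contact_force: [0.1, -0.6, -1.3]
opening: 0.554
```

```bash
python3 - <<'E'
from h import *
f=frame("wrist")
cv2.imwrite("pics/w10.png",f["img"][:,:,::-1])
s=telemetry.sense()
print(move((514.9,140.7,26.5),92.95),s["opening"])
for r in rects(f,copper(f),s["eef_pos"][2]+7,300): print(r)
E
```

```text
(array([ 0.044, -0.005,  1.624]), np.float64(-0.02), array([514.6, 139. ,  91.4]), np.float64(92.83), array([ 0.05,  0.14,  1.95, -0.  ,  1.03,  0.  ])) 0.5563660079005792
(512.7, 170.4, 120.4, 49.9, -87.5, array([257., 189.]))
```

jog_arm:
  moves: [0.0, 0, 1.2, 0, 0.0, 0, 1.63, 0, 0.0, 0, 1.63, 0, 0.0, 0, 1.63, 0, 0.0, 0, 1.63, 0]

```text
t: 21.45
eef_pos: [516.1, 139.0, 27.4]
tool_rot: [2.16, 2.269, 0.012]
contact_force: [-0.0, -1.0, -1.7]
opening: 0.556
```

jog_arm:
  moves: [0, 0, 0, 0, 0, 0, 0, 0, 0, 0, 0, 0, 0, 0, 0, 0, 0, 0, -1.0, 0, 0, 0, -2.0, 0, 0, 0, -3.5, 0, 0, 0, -3.5, 0, 0, 0, -3.5, 0]
  grip: 60

```text
t: 22.58
eef_pos: [514.2, 139.1, 167.1]
tool_rot: [2.16, 2.27, 0.011]
contact_force: [-0.7, -0.9, -0.3]
opening: 0.765
```

```bash
python3 - <<'E'
from h import *
f=frame("wrist")
cv2.imwrite("pics/w11.png",f["img"][:,:,::-1])
for r in rects(f,copper(f),25,300):
    print(r); d=np.array(r[:2])-[510.6,223.6]; a=np.radians(2.95); print("x",d@[np.cos(a),np.sin(a)],"y",d@[-np.sin(a),np.cos(a)])
P=lambda u,v,z:cast(f,[u,v],z)[0][:2].round(1)
print(move((599.5,-20,130),2.95))
E
```

```text
(514.0, 176.2, 131.0, 49.6, -87.4, array([257., 148.]))
x 0.9560786375677311 y -47.51216595398264
(array([-4.077,  1.94 ,  0.926]), np.float64(17.98), array([513.6, 139.1, 166.1]), np.float64(92.83), array([ 0.05,  0.03,  1.92, -0.  ,  1.18,  0.  ]))
```

View pics/w11.png

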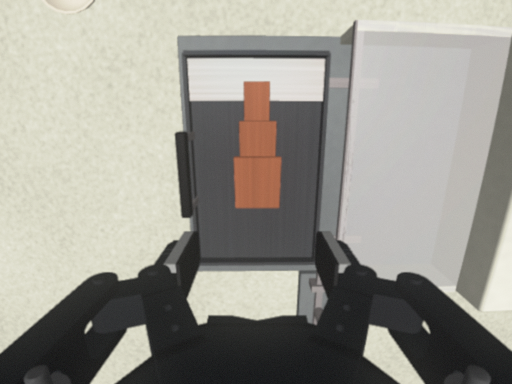

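The whole row is shingled in width order, with rows 82–121, 121–157 and 157–208, and it is centred and square. Next the bolt.

jog_arm:
  moves: [-4.08, 1.94, 1.2, 0, -4.08, 1.94, 1.2, 0, -4.08, 1.94, 1.2, 0, -4.08, 1.94, 1.2, 0, -4.08, 1.94, 1.2, 0, -4.08, 1.94, 1.2, 0, -4.08, 1.94, 2.4, 0, -4.08, 1.94, 3.2, 0, -4.08, 1.94, 3.2, 0, -4.08, 1.94, 3.2, 0, -4.08, 1.94, 3.2, 0]
  grip: 130

```text
t: 24.0
eef_pos: [601.8, -20.2, 41.2]
tool_rot: [2.158, 2.269, 0.012]
contact_force: [0.2, -0.2, 0.6]
opening: 0.489
```

jog_arm:
  moves: [0, 0, 0, 0, 0, 0, 0, 0, 0, 0, 0, 0, 0, 0, 0, 0, 0, 0, 0, 0, 0, 0, 0, 0]
  grip: 255

```text
t: 24.75
eef_pos: [600.6, -20.4, 42.7]
tool_rot: [2.159, 2.271, 0.007]
contact_force: [-8.4, 0.1, 12.4]
opening: 0.12
```

jog_arm:
  moves: [-0.3, 0, 0, 0, -0.6, 0, 0, 0, -0.9, 0, 0, 0, -0.95, 0, 0, 0, -0.95, 0, 0, 0, -0.95, 0, 0, 0]

```text
t: 25.5
eef_pos: [602.1, -54.9, 42.7]
tool_rot: [2.165, 2.274, 0.014]
contact_force: [-2.5, 16.3, 5.4]
opening: 0.12
```

jog_arm:
  moves: [0.05, 0, 0, 0, 0.05, 0, 0, 0, 0.05, 0, 0, 0, 0.05, 0, 0, 0, 0.05, 0, -1, 0, 0.05, 0, -2, 0, 0.05, 0, -3, 0, 0.05, 0, -3, 0, 0.05, 0, -3, 0]
  grip: 130

```text
t: 26.62
eef_pos: [600.6, -53.6, 162.0]
tool_rot: [2.166, 2.275, 0.013]
contact_force: [-0.1, 0.0, 0.3]
opening: 0.49
```

```bash
python3 - <<'E'
from h import *
f=frame("wrist")
im=f["img"]; cv2.imwrite("pics/w12.png",im[:,:,::-1])
print(move((404.4,147.2,120),92.95),move((404.4,147.2,45),92.95)[0])
E
```

```text
(array([ 5.244, -4.648,  1.038]), np.float64(-0.03), array([600.2, -53.5, 161.1]), np.float64(92.8), array([-0.28,  0.21,  1.74,  0.01,  1.19, -0.33])) [ 5.233 -4.657  2.913]
```

View pics/w12.png

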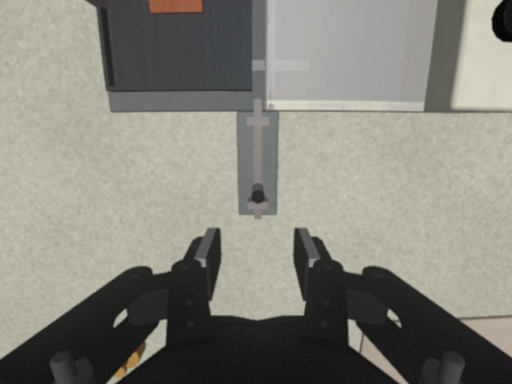

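The knob is now at (257,192), against the end bracket at the far end of the deck, so the bolt is drawn back. I go to the handle with the fingers shut.

jog_arm:
  moves: [5.24, -4.65, 1.0, 0, 5.24, -4.65, 1.0, 0, 5.24, -4.65, 1.0, 0, 5.24, -4.65, 1.0, 0, 5.24, -4.65, 1.0, 0, 5.24, -4.65, 1.0, 0, 5.24, -4.65, 1.0, 0, 5.24, -4.65, 2.9, 0, 5.24, -4.65, 2.9, 0, 5.24, -4.65, 2.9, 0, 5.24, -4.65, 2.9, 0]
  grip: 255

```text
t: 28.05
eef_pos: [406.5, 147.4, 47.2]
tool_rot: [2.166, 2.274, 0.015]
contact_force: [-1.2, -0.1, 0.3]
opening: -0.003
```

```bash
python3 - <<'E'
from h import *
f=frame("top"); P=cast(f,[[0,0]],0)
print(move((420,148,45),92.95))
a=np.radians(2.95)
for X in(-95,-60,0,30,36): print(X,move((514.3+X*np.cos(a),152.9+X*np.sin(a),45),92.95)[0])
E
```

```text
(array([-0.003,  0.337,  0.062]), np.float64(-0.03), array([406.5, 147.4,  47.4]), np.float64(92.79), array([ 0.08, -0.01,  2.21,  0.01,  0.92,  0.03]))
-95 [-0.002  0.323  0.062]
-60 [0.    1.198 0.069]
0 [0.005 2.698 0.082]
30 [0.007 3.448 0.088]
36 [0.007 3.598 0.089]
```

jog_arm:
  moves: [0, 0.2, 0.05, 0, 0, 0.4, 0.05, 0, 0, 0.6, 0.05, 0, 0, 0.75, 0.05, 0, 0, 0.9, 0.05, 0, 0, 1.05, 0.05, 0, 0, 1.2, 0.05, 0, 0, 1.35, 0.05, 0, 0, 1.5, 0.05, 0, 0, 1.65, 0.05, 0, 0, 1.8, 0.05, 0, 0, 1.95, 0.05, 0]

```text
t: 29.6
eef_pos: [484.4, 151.3, 45.7]
tool_rot: [2.166, 2.274, 0.015]
contact_force: [-2.9, 0.2, -1.3]
opening: -0.002
```

jog_arm:
  moves: [0, 0.15, 0.0, 0, 0, 0.3, 0.0, 0, 0, 0.45, 0, 0, 0, 0.6, 0, 0, 0, 0.75, 0, 0, 0, 0.9, 0, 0, 0, 1.05, 0, 0, 0, 1.2, 0, 0, 0, 1.3, 0, 0, 0, 1.35, 0, 0]

```text
t: 30.85
eef_pos: [538.9, 153.9, 46.3]
tool_rot: [2.166, 2.274, 0.015]
contact_force: [-1.2, -0.7, -0.2]
opening: 0.002
```

jog_arm:
  moves: [0, 0.1, 0, 0, 0, 0.15, 0, 0, 0, 0.2, 0, 0, 0, 0.25, 0, 0, 0, 0.3, 0, 0, 0, 0.3, 0, 0]

```text
t: 31.6
eef_pos: [545.6, 154.2, 46.2]
tool_rot: [-2.16, -2.27, 0.003]
contact_force: [-24.5, -3.6, 19.1]
opening: -0.003
```

Force rose to about 25 N at the expected end position, so the tray is at its stop. I back off and lift away.

jog_arm:
  moves: [0, -0.3, 0, 0, 0, -0.8, 0, 0, 0, -1.0, -1.0, 0, 0, -1.5, -3.0, 0, 0, -1.5, -4.0, 0, 0, -1.5, -4.0, 0, 0, -1.5, -4.0, 0, 0, -1.5, -4.0, 0]

```text
t: 32.6
eef_pos: [486.0, 150.4, 204.9]
tool_rot: [-2.159, -2.269, 0.006]
contact_force: [0.1, 0.3, 0.7]
opening: 0.001
```

```bash
python3 - <<'E'
from h import *
f=frame("wrist"); g=frame("top")
im=np.hstack([f["img"][:300],cv2.resize(g["img"][60:210,120:270],(300,300))])[:,:,::-1]
cv2.imwrite("pics/w13.png",cv2.resize(im,(800,296)))
cv2.imwrite("pics/w13.png",im[:, :800])
for r in rects(f,copper(f),25,100):
    print(r)
print(move((0,0,0))[2])
E
```

```text
[486.1 150.4 204.9]
```

View pics/w13.png

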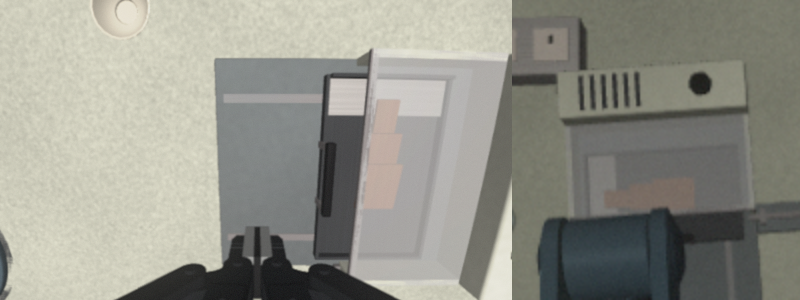

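The tray is under the hood with the row in order (plates at rows 100, 148 and 185, near column 385) and the handle at about (327,180). One numeric check, then I hand in.

```bash
python3 - <<'E'
from h import *
f=frame("wrist"); a=np.radians(2.95)
def T(u,v,z):
    d=cast(f,[u,v],z)[0][:2]-[514.3,152.9]
    return (d@[np.cos(a),np.sin(a)]).round(1),(d@[-np.sin(a),np.cos(a)]).round(1)
print("handle (x -70+travel)",T(329,143,62),T(325,216,62))
print("step edge ends (x -68/68+travel, y71)",T(329,114,22),T(441,117,22))
h=cv2.cvtColor(f["img"],cv2.COLOR_RGB2HSV).astype(int); im=f["img"].astype(int)
m=(im[...,0]-im[...,2]>25); m[:,:340]=0; m[:80]=0; m[240:]=0; m[:,430:]=0
for v0,v1 in((103,128),(137,160),(170,203)):
    ys,xs=np.where(m[v0:v1]); print("row band x range",T(np.percentile(xs,3),(v0+v1)/2,25),T(np.percentile(xs,97),(v0+v1)/2,25))
ys,xs=np.where(m); print("y range",T(385,ys.min(),28),T(380,ys.max(),22))
E
```

```text
handle (x -70+travel) (np.float64(46.2), np.float64(42.3)) (np.float64(47.5), np.float64(-39.5))
step edge ends (x -68/68+travel, y71) (np.float64(54.2), np.float64(72.2)) (np.float64(188.6), np.float64(70.2))
row band x range (np.float64(108.6), np.float64(70.9)) (np.float64(133.4), np.float64(71.2))
row band x range (np.float64(106.8), np.float64(32.6)) (np.float64(139.5), np.float64(32.8))
row band x range (np.float64(107.0), np.float64(-14.4)) (np.float64(145.0), np.float64(-14.4))
y range (np.float64(115.9), np.float64(88.1)) (np.float64(128.2), np.float64(-42.4))
```

```bash
python3 -c "
from workcell import job; print(job.job_done())"
```

```text
the job is handed in; nothing more can be done
None
```

I laid the three copper plates in a shingled row from narrowest to widest, drew the bolt back, pushed the tray in by its handle, and handed the job in at about 33 s. The hand-in gives no verdict.

- **Plates:** The first grasp of plate 2 slid over its top without moving it, and a lower second grasp worked. Seen through the hood, each plate's right-hand edge is within about 1 mm of where a centred plate's would be. The left edges are hidden behind the hood's front edge. The row's foot end is about 113 mm from the step edge. I worked out the lean from the positions (about 0.15–0.17 rad) and did not measure it.
- **Bolt:** It moved about 34.5 mm before stopping with about 16 N, and the picture shows the knob against the end bracket.
- **Tray:** The push ended with a rise from about 2 N to 25 N at the expected end of travel.
- **Disagreement:** The step's position in the last picture gives about 121 mm of tray travel, but the handle's gives only about 115 mm. I put that down to reading the handle by eye. With the force rise, I took the tray as home, but 115 mm is right at the judging limit.
- **Other things on the bench:** I saw no sign of touching any of them, but I did not measure their positions again at the end.

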